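# Wedge the hall lamp level and switch it on

## Task

The hall lamp leans because the front edge of its plinth sags. Pull the orange wedge out from under the clear phone stand on the tray and slide it, thin end first, under the front edge of the plinth until the black pointer stands level with the red mark on the white post, and leave it there holding the plinth up; then flip the toggle switch over to its green-dot side. Leave the bowl, coin box, key ring and thimble where they are on the tray.

Things in the scene. Friction and masses are not known exactly. Their poses are not given: they have to be found in the camera images.
- wedge_center (a point): Orange plastic door wedge, loose: 150 mm long, 44 mm wide, about 110 g, flat underneath, 4 mm thick at the nose, 36 mm at the tail, the top one plain slope. Point: middle of length and width, 10 mm above the underside; x axis along the length to the nose (75 mm away), z up. It starts flat on the tray floor, thick part inside the phone stand.
- wedge_nose (a point): Middle of the wedge's thin end, 2 mm above its underside; axes as wedge_center. At the start only the last 35 to 65 mm at the nose stick out of the phone stand, so it can first be taken only by its sides near the nose; once drawn out, also by its sides near the tail.
- tray: Round wooden tray, fixed, 352 mm across; rim 24 mm high, inside radius about 155 mm; floor 10 mm above the console. Origin at its middle on the console. Phone stand on its +x part, wedge along its x axis. Bowl and coin box stand about 105 mm to the +y and -y side of its -x part, key ring and thimble beside the stand.
- stand_mouth (a point): Middle of the open mouth of the clear acrylic phone stand, on the tray floor, 30 mm from the tray's middle; x axis points in. The stand is fixed: a tunnel 100 mm long, 68 mm wide and 46 mm high inside, walls and roof 4 mm, with a backrest at its far end up to 145 mm above the console. The wedge pulls out towards -x.
- lamp: Fixed foot of the hall lamp. Origin on the console under the middle of the plinth's front edge; its x axis points under the plinth, away from the robot: the direction to slide the wedge. A white gauge post, 65 mm high, 12 mm thick, stands at x = 12, y = +112 mm on a foot 36 mm across. A mushroom lamp, 116 mm across, 215 mm high, stands on the plinth at x = 115 mm.
- plinth_edge (a point): Middle of the lower front edge of the plinth, a pale wooden board 190 mm long (along its x), 160 mm wide, 16 mm thick, hinged along its back edge and open underneath. The edge hangs 9 mm above the console at first, 24 mm when level. Sliding the wedge in takes 3 to 12 N; the plinth stays where the wedge stops.
- mark (a point): The red 3 mm band on the white gauge post, 32 mm above the console: the height that the pointer must reach.
- pointer (a point): Tip of the black pointer that sticks out sideways (+y) from the plinth near its front edge; 32 mm above the console when the plinth is level, about 14 mm lower at the start.
- switch_box: White switch box 66 x 46 x 34 mm high, fixed. Origin under its middle on the console; x axis points to the green dot (the on side).
- toggle_tip (a point): Black ball (13 mm) at the end of the steel toggle bat, 44 mm from the bat's pivot, which lies on the box's middle, 31 mm above the console; the tip is about 72 mm above the console and 15 mm to the side.
- toggle (a joint): Angle of the toggle bat: 0 = off (leaning 0.35 rad to the box's -x), 0.7 = on (leaning to +x, the green dot). It rests on either side; pushed past the middle (0.35) with about 0.7 N it snaps over.
- bowl: Pale green ceramic bowl, 84 mm across, 45 mm high, loose on the tray; bystander. Origin under its middle.
- coin_box: Black plastic coin box with twist cap, 64 mm across, 58 mm high, loose; bystander. Origin under its middle.
- key_ring: Steel key ring, 53 mm across, 5 mm thick, lying flat, loose; bystander. Origin under its middle.
- thimble: Steel thimble, 20 mm across, 25 mm high, loose; bystander. Origin under its middle.
Mind the look-alikes: they are no part of the job. What is meant by the part that bears wedge_center is not blue, and is the larger of those in its own colour. Leave any yellow look-alike of the switch_box alone.

How it is judged:
On the way, in this order (a step that is already met when the one before it is completed fails the run):
1. the wedge is drawn clear of the phone stand (horizontal distance between wedge_center and stand_mouth above 0.06 m), for 0.1 s.
2. the wedge, thin end first under the plinth's front edge, holds the pointer level with the red mark (within 3 mm) (z of pointer in the frame of mark between -0.003 and 0.003 m and x of wedge_nose in the frame of lamp above 0.05 m and contact force between wedge and plinth above 0.5 N), for 0.3 s.
3. the toggle has snapped to the green-dot side (value of joint toggle above 0.6 rad), for 0.2 s.
At the end, for the whole second after the job is handed in: The wedge lies at rest, thin end at least 50 mm in under the plinth's front edge and carrying the plinth, the pointer within 3 mm of the red mark's height, and the toggle is over on the green-dot side; the tray's other things are still in place (all of step 2 and value of joint toggle above 0.6 rad and linear speed of wedge below 0.01 m/s); the robot touches nothing.
It fails at once if the bowl, coin box, key ring or thimble is shifted by more than 25 mm (distance of any of bowl, coin_box, key_ring, thimble from where it was at the start of the episode above 0.025 m).
It fails at once if the bowl or coin box is tipped over (angle between any of bowl, coin_box's own z axis and vertical above 0.5 rad).
It also fails if it takes over 72 s, if anything falls off the work surface, if the arm or the gripper's body presses on something with over 40 N, if the wrist force passes 120 N, or if a joint passes its speed limit or range.

## Robot

A 6-joint arm with a two-finger parallel gripper is mounted at the origin on the work surface. World frame = base frame: x ahead of the robot, y to its left, z up, the work surface at z = 0. Lengths are in m, angles in rad, forces in N, time in s.
With the tool pointing down it reaches from about 0.35 to 0.925 m from the base axis. Payload 6.4 kg.
Tool frame: the origin (TCP) lies midway between the tips of the shut fingers; the grasp point (between the pads) lies 19 mm behind it (arm.pinch_z is the distance from the TCP to the grasp point, in m); z points along the fingers, y is the line along which they close (so a half turn about z gives the same grasp; the last joint's range is limited). The gripper opens to 94 mm and grips with 3 to 60 N. Pads are 16 mm wide; open, the fingers measure 119 mm over their backs; the gripper's body (75 mm by 177 mm) begins 78 mm behind the grasp point.
Start: joints at [-1.358, 0.245, 1.558, -0, 1.339, -0.174], TCP at [0.245, -0.602, 0.205] pointing down, gripper open.
Joint ranges: [-3.13, 3.13], [-1.02, 2.26], [0.13, 2.54], [-0.95, 4.09], [0.21, 2.88], [-2.74, 2.74]. Speed limits (rad/s): [2.57, 2.57, 3.14, 3.14, 3.14, 3.14].

## Interface

Orientations are given as a 3x3 rotation matrix whose columns are the frame's x, y, z axes.
In Python, from station import monitor, eyes, arm gives the robot as it stands.
- The arm moves only by the tool arm_command, never from a script. Its argument "steps" is a list of rows, each a list of 6 numbers: the shift along the world's x, y, z in cm, then the turn, a rotation vector about the world's x, y, z in rad. A call has 1 to 10 rows; each row is the pose to reach, as a shift and turn from the pose commanded when the call began; what a row does not reach only later rows make up. A row lasts 1/12 s, in which the tool goes at most 41.7 mm and 7.16 degrees, less where a joint would pass 70% of its speed; a pose out of reach is approached as far as the arm can. A call with a gripper value outside its range is refused whole. "jaw" is the finger opening in cm, from 0 to 9.4, set as the call begins (left out, the last holds). The fingers move at their own pace and stop on an object; the grip force is fixed at half the most. Time passes only in rows, so rows that repeat a pose let the fingers close. It gives the time, the measured TCP pose, the force, the opening and the grip force at its end, in the units of the state.
- monitor.state(): the state, without advancing time (a new reading comes with each control period).
- eyes.snapshot(name): name is "side" or "top" or "wrist"; returns a dict with "img" (400x640x3 uint8, red, green, blue), "mtx" (3x3 intrinsics, pixels), "pose" (4x4, takes a point from camera to world coordinates). Camera axes: x right, y up, looking along -z (the intrinsics and any distortion apply to the point x, -y, -z); pixel columns grow to the right and rows downward; lengths in m; the calibration is good to about 2 mm. A picture is of the moment at which its call begins. There is no depth.
- arm.finish_job(): hands the job in; it is judged then, once.
Trained networks look in a picture, given as the dict that the camera call returned (one of the last four; its "shot" number tells which), for a name from the list of things; names that differ only in an ending like _2 or _b are one class to them, and where a whole thing is asked for, a point or a joint stands for the part that bears it (a point fixed in the world has none). Each returns a list of dicts, best first, with "conf" (0 to 1); they miss things now and then, are a little off and sometimes report something else, mostly with a low value. They report only what shows in the picture. A call takes as long as a camera call. They do not tell look-alikes from the thing itself.
- eyes.masks_of(picture, thing): "pixels" (400x640 bool, what is visible of it).
- eyes.spot_point(picture, thing): "at" ([x, y, z] in m, in world coordinates, good to about 4 mm: a listed point, or the origin of a listed thing).
The state is a dict: "time_s": time; "qpos": joint angles; "joint_vel": joint speeds; "effort": joint torques, N m; "tcp_pos": TCP position; "ee_rot": TCP orientation; "wrist_force": force on the tool from outside, world axes, zero at the start; "wrist_torque": the same for the moment, N m; "gripper_width": finger opening in m; "gripper_force": force on a finger pad.
Only numpy, scipy, OpenCV 4.12 (cv2) and the standard library are available. Lean on these libraries where they do the work, as an engineer would, in place of code of your own. Each camera call takes 0.05 s, during which the arm holds its last target. There are 200 camera calls.

## Working session

There is one attempt and no reset: what is moved stays moved. The work goes in short steps, Python scripts to look and compute and a tool call to move; the robot and the scene stay as the last step left them, time stands still between calls to the robot, and variables do not carry over. Pictures are saved under pics/ and viewed, at most 10 in all, crops included, and the job is handed in when it is done.

Besides the shell and the picture viewer there is one more tool, called after "Request:" by a JSON object that holds its "method" and its "body", one argument or row to a line. arm_command: Moves the arm, as the interface text tells. Its arguments: {"type":"object","properties":{"steps":{"type":"array"},"jaw":{"type":"number"}},"required":["steps"]}

```bash
mkdir -p pics
cat > h.py <<'E'
import numpy as np, cv2
from station import monitor, eyes, arm
def save(p,name,crop=None,scale=1):
    im=p["img"][:,:,::-1]
    if crop: im=im[crop[1]:crop[3],crop[0]:crop[2]]
    cv2.imwrite("pics/"+name,cv2.resize(im,None,fx=scale,fy=scale,interpolation=cv2.INTER_CUBIC))
def proj(p,X):
    T=np.linalg.inv(p["pose"]);c=T[:3,:3]@np.array(X)+T[:3,3];q=p["mtx"]@[c[0],-c[1],-c[2]];return q[:2]/q[2]
def back(p,u,v,z):
    d=np.linalg.inv(p["mtx"])@[u,v,1];d=p["pose"][:3,:3]@[d[0],-d[1],-d[2]];o=p["pose"][:3,3];return o+d*(z-o[2])/d[2]
E
python3 - <<'E'
from h import *
ims=[]
for n in ("top","side"):
    p=eyes.snapshot(n);ims.append(p["img"])
    print(n,p["pose"][:3,3].round(3))
    for t in ["wedge_center","wedge_nose","tray","stand_mouth","lamp","plinth_edge","mark","pointer","switch_box","toggle_tip","bowl","coin_box","key_ring","thimble"]:
        for d in eyes.spot_point(p,t)[:3]: print(t,np.round(d["at"],3),round(d["conf"],2),proj(p,d["at"]).round())
    save(p,n+"0.png")
cv2.imwrite("pics/both.png",cv2.resize(np.vstack(ims),(480,600))[:,:,::-1])
print(monitor.state())
E
```

```text
top [0.479 0.023 1.044]
wedge_center [0.836 0.128 0.004] 0.95 [272. 117.]
wedge_center [ 0.407 -0.076  0.016] 0.84 [348. 286.]
wedge_center [0.605 0.249 0.019] 0.62 [220. 203.]
wedge_nose [ 0.396 -0.142  0.002] 0.95 [374. 291.]
wedge_nose [0.528 0.153 0.013] 0.68 [257. 235.]
wedge_nose [0.868 0.174 0.001] 0.67 [256. 105.]
tray [0.551 0.251 0.002] 0.67 [219. 225.]
stand_mouth [0.583 0.253 0.009] 0.73 [218. 212.]
lamp [ 0.556 -0.264 -0.003] 0.84 [422. 228.]
plinth_edge [ 0.549 -0.269  0.006] 0.71 [425. 231.]
mark [ 0.601 -0.167  0.035] 0.65 [387. 208.]
pointer [ 0.605 -0.174  0.019] 0.76 [388. 207.]
switch_box [ 0.714 -0.057 -0.   ] 0.92 [342. 165.]
switch_box [ 0.596 -0.009 -0.002] 0.59 [323. 210.]
toggle_tip [ 0.601 -0.007 -0.003] 0.49 [322. 208.]
toggle_tip [ 0.592 -0.019  0.067] 0.43 [327. 209.]
bowl [0.522 0.355 0.012] 0.81 [176. 235.]
coin_box [0.524 0.149 0.013] 0.82 [259. 236.]
key_ring [0.628 0.335 0.009] 0.52 [187. 193.]
thimble [0.616 0.167 0.01 ] 0.44 [253. 200.]
side [0.412 0.614 0.813]
wedge_center [ 0.407 -0.072  0.011] 0.74 [413. 214.]
wedge_center [0.608 0.251 0.024] 0
[... 1269 characters left out ...]
872781e+00, -1.74049601e-01]), 'joint_vel': array([-0.00124422, -0.00107713,  0.00186237, -0.00077245,  0.00097267,
        0.00256358]), 'effort': array([-4.89570648e-04, -4.15826619e+01, -3.14868164e+01,  6.85009849e-02,
        2.88536033e-02, -4.06981883e-06]), 'tcp_pos': array([ 0.24520902, -0.60195023,  0.20542022]), 'ee_rot': array([[ 9.26130749e-01,  3.77202645e-01, -2.98677455e-05],
       [ 3.77202646e-01, -9.26130744e-01,  9.36842006e-05],
       [ 7.67649095e-06, -9.80300115e-05, -9.99999995e-01]]), 'wrist_force': array([0.49259918, 0.26069873, 0.17796314]), 'wrist_torque': array([-0.04576351,  0.01547298,  0.06088631]), 'gripper_force': 0.0, 'gripper_width': 0.09392499533465058}
```

View pics/top0.png

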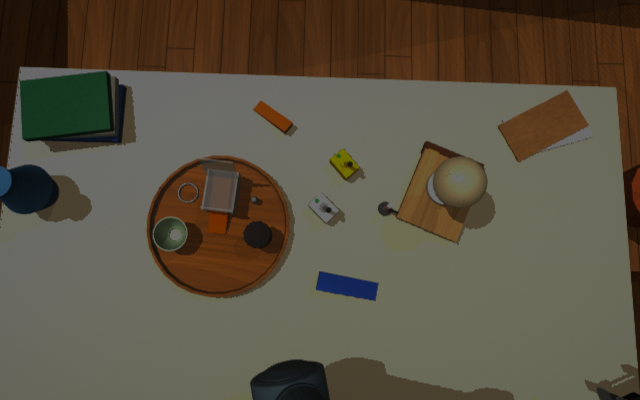

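View pics/side0.png

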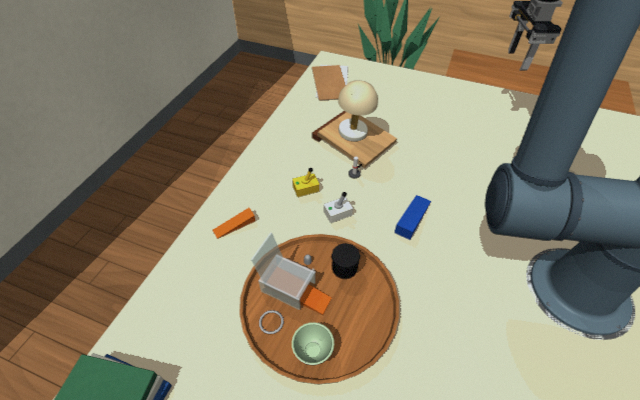

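Wedge candidates in the top view are blue at (348,286), small orange at (272,117) and the orange one in the stand at (218,222). The one in the stand fits: it's orange, the larger of the two, and partly under the stand. Switch candidates are white at (323,208) and yellow at (344,163), and the white one is meant. I'll confirm both in one enlarged crop.

Run:
```python
from h import *
p=eyes.snapshot("top")
im=p["img"]
a=im[155:255,170:270];b=im[130:230,300:400];c=im[130:250,380:500]
tile=np.hstack([cv2.resize(x,(400,400) if i<2 else (400,400),interpolation=cv2.INTER_CUBIC) for i,x in enumerate((a,c))])
b2=cv2.resize(im[135:235,300:400],(200,200),interpolation=cv2.INTER_CUBIC)
s=cv2.resize(im[95:145,240:310],(280,200),interpolation=cv2.INTER_CUBIC)
row=np.zeros((200,800,3),np.uint8);row[:,:200]=b2;row[:,200:480]=s
cv2.imwrite("pics/crop.png",np.vstack([tile,row])[:,:,::-1])
hsv=cv2.cvtColor(im,cv2.COLOR_RGB2HSV)
m=((hsv[...,0]<11)&(hsv[...,1]>225)&(hsv[...,2]>150)).astype(np.uint8)
n,l,st,ce=cv2.connectedComponentsWithStats(m)
for i in range(1,n):
    if st[i][4]>40:
        r=cv2.minAreaRect(np.argwhere(l==i)[:,::-1].astype(np.float32));print(st[i],r,[back(p,*q,.016)[:2].round(3) for q in cv2.boxPoints(r)])
for t in ["lamp","wedge_center","switch_box","tray"]:
    for d in eyes.masks_of(p,t)[:3]:
        q=np.argwhere(d["pixels"])[:,::-1].astype(np.float32)
        r=cv2.minAreaRect(q);print(t,round(d["conf"],2),len(q),q.mean(0).round(1),[back(p,*w,.02)[:2].round(3) for w in cv2.boxPoints(r)])
```

```text
lamp 0.67 5654 [441.2 190.9] [array([ 0.594, -0.145]), array([ 0.8  , -0.228]), array([ 0.714, -0.449]), array([ 0.512, -0.361])]
wedge_center 0.84 409 [217.4 221.5] [array([0.586, 0.277]), array([0.587, 0.23 ]), array([0.532, 0.227]), array([0.531, 0.273])]
wedge_center 0.81 510 [274.2 116.7] [array([0.851, 0.175]), array([0.881, 0.154]), array([0.817, 0.071]), array([0.787, 0.092])]
wedge_center 0.74 1082 [346.8 285.4] [array([0.398, 0.004]), array([ 0.442, -0.003]), array([ 0.419, -0.149]), array([ 0.375, -0.141])]
switch_box 0.74 517 [323.  207.3] [array([0.605, 0.031]), array([ 0.64 , -0.002]), array([ 0.594, -0.05 ]), array([ 0.559, -0.017])]
switch_box 0.65 509 [343.  163.2] [array([ 0.72 , -0.016]), array([ 0.758, -0.055]), array([ 0.709, -0.1  ]), array([ 0.672, -0.061])]
switch_box 0.2 5743 [440.9 191.2] [array([ 0.592, -0.141]), array([ 0.8 , -0.22]), array([ 0.717, -0.45 ]), array([ 0.512, -0.365])]
tray 0.76 13721 [219.3 224.4] [array([0.721, 0.438]), array([0.732, 0.083]), array([0.383, 0.071]), array([0.376, 0.41 ])]
tray 0.45 428 [218.  221.3] [array([0.534, 0.278]), array([0.591, 0.271]), array([0.583, 0.223]), array([0.527, 0.23 ])]
```

View pics/crop.png

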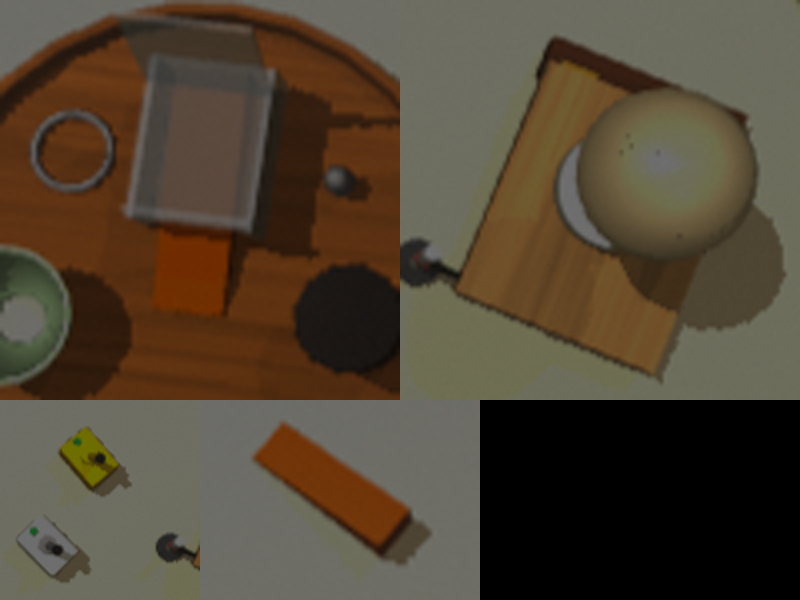

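The crop shows the stand's orange wedge, with its nose edge at top-view pixels (209,231)–(226,234). It is 44 mm wide and clearly larger than the loose orange piece. The white box has its green dot up-left, and its bat leans down-right, so it is off. I'll work out the numbers next.

Run:
```python
from h import *
p=eyes.snapshot("top")
B=lambda u,v,z:back(p,u,v,z)[:2]
def yaw(d): return np.degrees(np.arctan2(d[1],d[0])).round(1)
a,b=B(208.75,231.5,.014),B(226.25,233.9,.014);print("nose",(a+b)/2,yaw(a-b)+90, np.linalg.norm(a-b))
# stand roof front corners z=.06, back corners
c,d=B(201.3,208,.06),B(232.5,212,.06);print("mouth",(c+d)/2,yaw(c-d)-90,np.linalg.norm(c-d))
e,f=B(397.1,217,.025),B(458,244,.025);print("plinth",(e+f)/2,yaw(e-f)-90,np.linalg.norm(e-f))
g=B(380+158/3.333,130+62/3.333,.04);print("side",yaw(g-e))
# average nets
for cam in ("top","side"):
  for k in range(2):
    q=eyes.snapshot(cam)
    for t in ["wedge_nose","stand_mouth","tray","lamp","plinth_edge","mark","pointer","toggle_tip","switch_box"]:
        r=[d for d in eyes.spot_point(q,t) if d["conf"]>.35]
        print(t,[list(np.round(x["at"],3)) for x in r])
```

```text
nose [0.53009068 0.25127406] 173.6 0.04380139640594819
mouth [0.58191964 0.24558427] -5.799999999999997 0.07503538859904926
plinth [ 0.54814648 -0.27132498] -22.599999999999994 0.1650471792088769
side -23.1
wedge_nose [[np.float64(0.87), np.float64(0.173), np.float64(0.001)], [np.float64(0.394), np.float64(-0.146), np.float64(0.001)], [np.float64(0.527), np.float64(0.254), np.float64(0.01)]]
stand_mouth [[np.float64(0.58), np.float64(0.251), np.float64(0.011)]]
tray [[np.float64(0.551), np.float64(0.252), np.float64(0.003)]]
lamp [[np.float64(0.558), np.float64(-0.265), np.float64(0.001)]]
plinth_edge [[np.float64(0.548), np.float64(-0.273), np.float64(0.005)]]
mark [[np.float64(0.599), np.float64(-0.168), np.float64(0.034)]]
pointer [[np.float64(0.602), np.float64(-0.171), np.float64(0.02)]]
toggle_tip [[np.float64(0.589), np.float64(-0.016), np.float64(0.071)], [np.float64(0.703), np.float64(-0.069), np.float64(0.074)], [np.float64(0.528), np.float64(0.252), np.float64(0.011)]]
switch_box [[np.float64(0.714), np.float64(-0.057), np.float64(-0.0)], [np.float64(0.599), np.float64(-0.
[... 2370 characters left out ...]
0.578), np.float64(0.248), np.float64(0.01)], [np.float64(0.63), np.float64(0.331), np.float64(0.011)]]
tray [[np.float64(0.55), np.float64(0.25), np.float64(-0.001)]]
lamp [[np.float64(0.552), np.float64(-0.27), np.float64(0.002)]]
plinth_edge [[np.float64(0.551), np.float64(-0.266), np.float64(0.009)], [np.float64(0.61), np.float64(0.169), np.float64(0.008)]]
mark [[np.float64(0.605), np.float64(-0.168), np.float64(0.028)], [np.float64(0.579), np.float64(0.248), np.float64(0.009)]]
pointer [[np.float64(0.603), np.float64(-0.173), np.float64(0.015)]]
toggle_tip [[np.float64(0.589), np.float64(-0.02), np.float64(0.071)]]
switch_box [[np.float64(0.595), np.float64(-0.01), np.float64(-0.001)]]
```

Request:
{"method": "arm_command", "body": {
  "steps": [
    [14, 38, 0, 0, 0, -0.25],
    [14, 38, 0, 0, 0, -0.25],
    [14, 38, 0, 0, 0, -0.25],
    [14, 38, 0, 0, 0, -0.25],
    [14, 38, 0, 0, 0, -0.25],
    [14, 38, 0, 0, 0, -0.25],
    [14, 38, 0, 0, 0, -0.25],
    [14, 38, 0, 0, 0, -0.25],
    [14, 38, 0, 0, 0, -0.25],
    [14, 38, 0, 0, 0, -0.25]
  ],
  "jaw": 6.2
}}

```text
time_s: 4.63
tcp_pos: [0.3857, -0.2192, 0.2056]
ee_rot: [[0.99, 0.138, 0.001], [0.138, -0.99, -0.0], [0.001, 0.0, -1.0]]
wrist_force: [0.8, -0.1, 0.4]
gripper_width: 0.0623
gripper_force: 0.0
```

Request:
{"method": "arm_command", "body": {
  "steps": [
    [17.5, 38, -4, 0, 0, -0.242],
    [17.5, 38, -4, 0, 0, -0.242],
    [17.5, 38, -4, 0, 0, -0.242],
    [17.5, 38, -4, 0, 0, -0.242],
    [17.5, 38, -4, 0, 0, -0.242],
    [17.5, 38, -4, 0, 0, -0.242],
    [17.5, 38, -4, 0, 0, -0.242],
    [17.5, 38, -4, 0, 0, -0.242],
    [17.5, 38, -4, 0, 0, -0.242],
    [17.5, 38, -4, 0, 0, -0.242]
  ]
}}

```text
time_s: 5.47
tcp_pos: [0.5537, 0.1449, 0.1671]
ee_rot: [[0.995, -0.105, 0.001], [-0.105, -0.995, -0.0], [0.001, 0.0, -1.0]]
wrist_force: [0.1, -0.6, 1.0]
gripper_width: 0.062
gripper_force: 0.0
```

Request:
{"method": "arm_command", "body": {
  "steps": [
    [0, 9.2, -4, 0, 0, 0],
    [0, 9.2, -4, 0, 0, 0],
    [0, 9.2, -4, 0, 0, 0],
    [0, 9.2, -8, 0, 0, 0],
    [0, 9.2, -12, 0, 0, 0],
    [0, 9.2, -14, 0, 0, 0],
    [0, 9.2, -15, 0, 0, 0],
    [0, 9.2, -15.3, 0, 0, 0],
    [0, 9.2, -15.3, 0, 0, 0]
  ]
}}

```text
time_s: 6.22
tcp_pos: [0.5513, 0.2348, 0.0194]
ee_rot: [[0.995, -0.102, -0.009], [-0.102, -0.995, -0.002], [-0.009, 0.003, -1.0]]
wrist_force: [-25.2, -7.5, 42.0]
gripper_width: 0.0614
gripper_force: 22.7
```

Run:
```python
from h import *
s=monitor.state();print(s["tcp_pos"],s["wrist_force"],s["qpos"])
p=eyes.snapshot("wrist");q=eyes.snapshot("side")
cv2.imwrite("pics/g1.png",np.hstack([cv2.resize(p["img"],(480,300)),cv2.resize(q["img"][230:380,220:380],(320,300),interpolation=cv2.INTER_CUBIC)])[:,:,::-1])
```

```text
[0.55133686 0.23484686 0.01935339] [-25.15897266  -7.45469778  41.95780571] [2.13536612e-01 3.67231310e-01 1.78093696e+00 3.17638029e-04
 1.00272019e+00 1.88658957e+00]
```

View pics/g1.png

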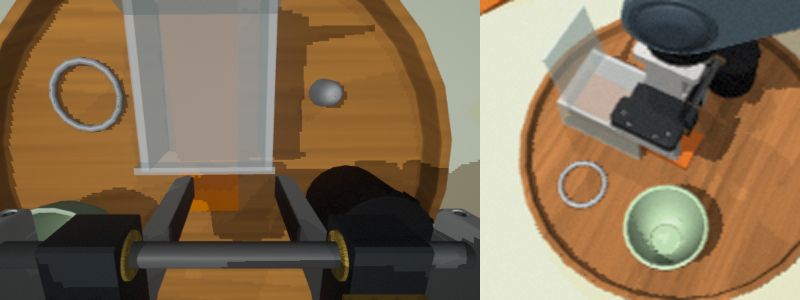

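The wrist view shows the left finger on top of the wedge: the tool sits about 15 mm short in y because of lag. I'll lift and correct.

Request:
{"method": "arm_command", "body": {
  "steps": [
    [0, 0, 3, 0, 0, 0],
    [0, 0, 3, 0, 0, 0],
    [0, 0, 3, 0, 0, 0],
    [0, 0, 3, 0, 0, 0]
  ]
}}

```text
time_s: 6.65
tcp_pos: [0.5531, 0.2346, 0.044]
ee_rot: [[0.994, -0.105, 0.0], [-0.105, -0.994, 0.0], [0.0, -0.0, -1.0]]
wrist_force: [-0.2, 0.2, -0.0]
gripper_width: 0.0622
gripper_force: 0.0
```

Run:
```python
from h import *
s=monitor.state();print(s["tcp_pos"],s["wrist_force"])
for n in ("top","side"):
  p=eyes.snapshot(n)
  for t in ["wedge_nose","wedge_center","coin_box","stand_mouth"]:
    print(t,[(np.round(d["at"],3),d["conf"]) for d in eyes.spot_point(p,t) if d["conf"]>.35 and d["at"][1]>.1 and d["at"][0]<.8])
```

```text
[0.55311705 0.23462719 0.04401288] [-0.21335488  0.23211923 -0.00321058]
wedge_nose []
wedge_center []
coin_box [(array([0.527, 0.15 , 0.011]), 0.73)]
stand_mouth [(array([0.578, 0.252, 0.012]), 0.94)]
wedge_nose [(array([0.531, 0.254, 0.015]), 0.78)]
wedge_center [(array([0.602, 0.248, 0.026]), 0.79)]
coin_box [(array([0.53 , 0.147, 0.013]), 0.57)]
stand_mouth [(array([0.576, 0.247, 0.009]), 0.82)]
```

Request:
{"method": "arm_command", "body": {
  "steps": [
    [0.7, 1.55, 0, 0, 0, 0],
    [0.7, 1.55, 0, 0, 0, 0],
    [0.7, 1.55, -1.5, 0, 0, 0],
    [0.7, 1.55, -2.5, 0, 0, 0],
    [0.7, 1.55, -3.2, 0, 0, 0],
    [0.7, 1.55, -3.2, 0, 0, 0],
    [0.7, 1.55, -3.2, 0, 0, 0]
  ]
}}

```text
time_s: 7.73
tcp_pos: [0.5597, 0.2498, 0.0115]
ee_rot: [[0.994, -0.105, -0.001], [-0.105, -0.994, -0.0], [-0.001, 0.0, -1.0]]
wrist_force: [0.7, 0.3, 0.5]
gripper_width: 0.0622
gripper_force: 0.0
```

Request:
{"method": "arm_command", "body": {
  "steps": [
    [0, 0, 0, 0, 0, 0],
    [0, 0, 0, 0, 0, 0],
    [0, 0, 0, 0, 0, 0],
    [0, 0, 0, 0, 0, 0],
    [0, 0, 0, 0, 0, 0],
    [0, 0, 0, 0, 0, 0]
  ],
  "jaw": 3.5
}}

```text
time_s: 8.23
tcp_pos: [0.5601, 0.2502, 0.0122]
ee_rot: [[0.994, -0.105, 0.0], [-0.105, -0.994, -0.0], [0.0, 0.0, -1.0]]
wrist_force: [0.3, -0.4, -0.1]
gripper_width: 0.0437
gripper_force: 29.8
```

Request:
{"method": "arm_command", "body": {
  "steps": [
    [-1.0, 0.1, 0, 0, 0, 0],
    [-3, 0.3, 0, 0, 0, 0],
    [-5, 0.5, 0, 0, 0, 0],
    [-7, 0.7, 0, 0, 0, 0],
    [-9, 0.95, 0, 0, 0, 0],
    [-10.6, 1.1, 0, 0, 0, 0],
    [-10.6, 1.1, 0, 0, 0, 0],
    [-10.6, 1.1, 0, 0, 0, 0],
    [-10.6, 1.1, 0, 0, 0, 0]
  ]
}}

```text
time_s: 8.98
tcp_pos: [0.454, 0.2612, 0.0121]
ee_rot: [[0.994, -0.105, -0.001], [-0.105, -0.994, 0.0], [-0.001, -0.0, -1.0]]
wrist_force: [-1.8, 0.3, 1.4]
gripper_width: 0.0432
gripper_force: 29.9
```

Request:
{"method": "arm_command", "body": {
  "steps": [
    [0, 0, 0, 0, 0, 0],
    [0, 0, 0, 0, 0, 0],
    [0, 0, 0, 0, 0, 0],
    [0, 0, 2, 0, 0, 0],
    [0, 0, 5, 0, 0, 0],
    [0, 0, 5, 0, 0, 0]
  ],
  "jaw": 6.2
}}

```text
time_s: 9.48
tcp_pos: [0.4582, 0.2623, 0.067]
ee_rot: [[0.994, -0.105, 0.009], [-0.105, -0.994, 0.003], [0.008, -0.004, -1.0]]
wrist_force: [0.3, -0.4, 0.5]
gripper_width: 0.0619
gripper_force: 0.0
```

Run:
```python
from h import *
s=monitor.state();print(s["tcp_pos"],s["wrist_force"])
for n in ("top","side"):
  p=eyes.snapshot(n)
  for t in ["wedge_nose","wedge_center","coin_box","bowl","stand_mouth"]:
    print(t,[(np.round(d["at"],3),d["conf"]) for d in eyes.spot_point(p,t) if d["conf"]>.35 and d["at"][1]>.1 and d["at"][0]<.8])
```

```text
[0.45815326 0.26225349 0.06699809] [ 0.28173467 -0.3682935   0.47884671]
wedge_nose []
wedge_center [(array([0.498, 0.26 , 0.018]), 0.7)]
coin_box [(array([0.525, 0.152, 0.012]), 0.6)]
bowl [(array([0.523, 0.353, 0.01 ]), 0.86)]
stand_mouth [(array([0.582, 0.25 , 0.012]), 0.74)]
wedge_nose [(array([0.423, 0.258, 0.016]), 0.79)]
wedge_center [(array([0.501, 0.258, 0.022]), 0.75)]
coin_box [(array([0.528, 0.148, 0.009]), 0.67)]
bowl [(array([0.52 , 0.355, 0.01 ]), 0.72)]
stand_mouth [(array([0.579, 0.247, 0.007]), 0.8)]
```

Request:
{"method": "arm_command", "body": {
  "steps": [
    [8.3, -0.9, 0, 0, 0, 0],
    [8.3, -0.9, 0, 0, 0, 0],
    [8.3, -0.9, 0, 0, 0, 0],
    [8.3, -0.9, 0, 0, 0, 0],
    [8.3, -0.9, 0, 0, 0, 0]
  ]
}}

```text
time_s: 10.5
tcp_pos: [0.5365, 0.252, 0.0615]
ee_rot: [[0.994, -0.105, -0.001], [-0.105, -0.994, -0.0], [-0.001, 0.0, -1.0]]
wrist_force: [-0.2, 0.3, 0.3]
gripper_width: 0.0618
gripper_force: 0.0
```

Run:
```python
from h import *
s=monitor.state();print(s["tcp_pos"],s["wrist_force"])
p=eyes.snapshot("wrist");q=eyes.snapshot("side")
for p2 in (p,q):
 for t in ["wedge_nose","wedge_center"]:
  print(t,[(np.round(d["at"],3),d["conf"]) for d in eyes.spot_point(p2,t) if d["conf"]>.3])
cv2.imwrite("pics/g2.png",np.hstack([cv2.resize(p["img"],(480,300)),cv2.resize(q["img"][230:380,220:380],(320,300),interpolation=cv2.INTER_CUBIC)])[:,:,::-1])
```

```text
[0.53651642 0.25203191 0.06151439] [-0.18077693  0.3087457   0.34785858]
wedge_nose []
wedge_center [(array([0.499, 0.26 , 0.017]), 0.73)]
wedge_nose [(array([0.422, 0.262, 0.014]), 0.56)]
wedge_center [(array([0.501, 0.256, 0.022]), 0.67), (array([0.834, 0.132, 0.009]), 0.61), (array([ 0.406, -0.072,  0.009]), 0.4)]
```

View pics/g2.png

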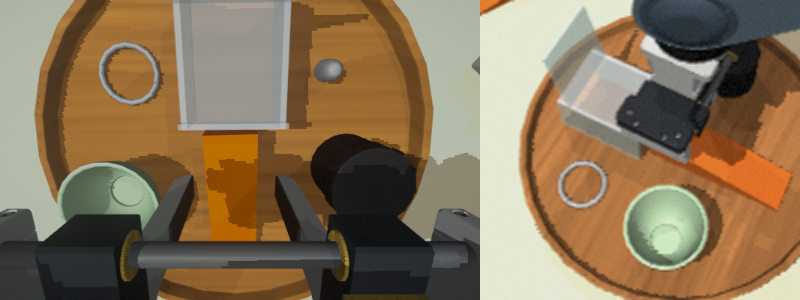

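The wedge is out of the stand (wrist view 205–258), centred between the fingers and parallel to them. Everything else is undisturbed. Next is the grip near the tail.

Request:
{"method": "arm_command", "body": {
  "steps": [
    [0, 0, -2, 0, 0, 0],
    [0, 0, -3.5, 0, 0, 0],
    [0, 0, -4.3, 0, 0, 0],
    [0, 0, -4.3, 0, 0, 0],
    [0, 0, -4.3, 0, 0, 0]
  ]
}}

```text
time_s: 11.22
tcp_pos: [0.5369, 0.2522, 0.0191]
ee_rot: [[0.994, -0.105, -0.0], [-0.105, -0.994, -0.0], [-0.0, 0.0, -1.0]]
wrist_force: [0.3, 0.6, 1.0]
gripper_width: 0.062
gripper_force: 0.0
```

Request:
{"method": "arm_command", "body": {
  "steps": [
    [0, 0, 0, 0, 0, 0],
    [0, 0, 0, 0, 0, 0],
    [0, 0, 0, 0, 0, 0],
    [0, 0, 0, 0, 0, 0],
    [0, 0, 0, 0, 0, 0],
    [0, 0, 0, 0, 0, 0]
  ],
  "jaw": 3.5
}}

```text
time_s: 11.72
tcp_pos: [0.5381, 0.2525, 0.0201]
ee_rot: [[0.994, -0.105, 0.002], [-0.105, -0.994, 0.001], [0.002, -0.001, -1.0]]
wrist_force: [0.8, 0.6, 5.3]
gripper_width: 0.0439
gripper_force: 30.0
```

Request:
{"method": "arm_command", "body": {
  "steps": [
    [0, 0, 1, 0, 0, 0],
    [0, 0, 3, 0, 0, 0],
    [0, 0, 6, 0, 0, 0],
    [0, 0, 9, 0, 0, 0],
    [0, 0, 12, 0, 0, 0],
    [0, 0, 12, 0, 0, 0],
    [0, 0, 12, 0, 0, 0]
  ]
}}

```text
time_s: 12.3
tcp_pos: [0.5381, 0.2523, 0.1409]
ee_rot: [[0.994, -0.105, 0.003], [-0.105, -0.994, 0.001], [0.003, -0.001, -1.0]]
wrist_force: [0.9, -0.3, -2.6]
gripper_width: 0.0439
gripper_force: 30.0
```

Run:
```python
from h import *
s=monitor.state();print(s["tcp_pos"],s["wrist_force"],s["qpos"])
p=eyes.snapshot("side")
for t in ["wedge_nose","wedge_center"]:
  print(t,[(np.round(d["at"],3),d["conf"]) for d in eyes.spot_point(p,t) if d["conf"]>.3])
```

```text
[0.53805366 0.25226547 0.14089278] [ 0.85539623 -0.28621371 -2.56604852] [ 2.47919238e-01  1.80176485e-01  1.75701170e+00 -3.02857353e-04
  1.20102782e+00  1.92400295e+00]
wedge_nose [(array([0.423, 0.26 , 0.137]), 0.88), (array([0.87 , 0.172, 0.002]), 0.79), (array([ 0.394, -0.147,  0.003]), 0.71)]
wedge_center [(array([0.836, 0.132, 0.008]), 0.93), (array([ 0.411, -0.072,  0.008]), 0.93), (array([0.498, 0.26 , 0.143]), 0.7), (array([ 0.553,  0.253, -0.002]), 0.37)]
```

Request:
{"method": "arm_command", "body": {
  "steps": [
    [-0.6, -2, 0, 0, 0, 0.11],
    [-1.2, -4, 0, 0, 0, 0.22],
    [-1.8, -6, 0, 0, 0, 0.33],
    [-2.4, -8, 0, 0, 0, 0.44],
    [-3, -10, 0, 0, 0, 0.55],
    [-3.6, -12, 0, 0, 0, 0.66],
    [-4.2, -14, 0, 0, 0, 0.77],
    [-4.8, -16, 0, 0, 0, 0.88],
    [-5.4, -18, 0, 0, 0, 0.99],
    [-6, -20, 0, 0, 0, 1.1]
  ]
}}

```text
time_s: 13.28
tcp_pos: [0.4753, 0.0514, 0.137]
ee_rot: [[0.54, 0.842, -0.004], [0.842, -0.54, 0.0], [-0.002, -0.004, -1.0]]
wrist_force: [0.8, 0.5, -0.7]
gripper_width: 0.0436
gripper_force: 30.0
```

Request:
{"method": "arm_command", "body": {
  "steps": [
    [-0.6, -2, 0, 0, 0, 0.11],
    [-1.2, -4, 0, 0, 0, 0.22],
    [-1.8, -6, 0, 0, 0, 0.33],
    [-2.4, -8, 0, 0, 0, 0.44],
    [-3, -10, 0, 0, 0, 0.55],
    [-3.6, -12, 0, 0, 0, 0.66],
    [-4.2, -14, 0, 0, 0, 0.77],
    [-4.8, -16, 0, 0, 0, 0.88],
    [-5.4, -18, 0, 0, 0, 0.99],
    [-6, -20, 0, 0, 0, 1.1]
  ]
}}

```text
time_s: 14.12
tcp_pos: [0.4155, -0.1479, 0.1371]
ee_rot: [[-0.505, 0.863, -0.003], [0.863, 0.505, 0.002], [0.004, -0.002, -1.0]]
wrist_force: [-0.6, -1.2, -1.5]
gripper_width: 0.0435
gripper_force: 30.0
```

Request:
{"method": "arm_command", "body": {
  "steps": [
    [0, -2, 0, 0, 0, 0.11],
    [0, -4, 0, 0, 0, 0.22],
    [0, -6, 0, 0, 0, 0.33],
    [0, -6.5, 0, 0, 0, 0.44],
    [0, -6.5, 0, 0, 0, 0.55],
    [0, -6.5, 0, 0, 0, 0.654],
    [0, -6.5, 0, 0, 0, 0.654],
    [0, -6.5, 0, 0, 0, 0.654],
    [0, -6.5, 0, 0, 0, 0.654]
  ]
}}

```text
time_s: 14.87
tcp_pos: [0.4166, -0.2123, 0.1381]
ee_rot: [[-0.923, 0.385, -0.002], [0.385, 0.923, 0.001], [0.002, 0.001, -1.0]]
wrist_force: [-0.3, 0.3, -0.9]
gripper_width: 0.044
gripper_force: 30.0
```

Run:
```python
from h import *
s=monitor.state();print(s["tcp_pos"],s["wrist_force"],s["qpos"],s["ee_rot"][:,0])
for n in ("side","top"):
 p=eyes.snapshot(n)
 for t in ["wedge_nose","wedge_center","lamp","plinth_edge","pointer","mark"]:
  print(t,[(np.round(d["at"],3),d["conf"]) for d in eyes.spot_point(p,t) if d["conf"]>.3])
```

```text
[ 0.41660752 -0.2123237   0.13807769] [-0.27206938  0.26346524 -0.9148217 ] [-7.14510985e-01 -1.17854076e-01  2.06829043e+00 -4.21320291e-05
  1.19319574e+00 -1.89041320e+00] [-0.92304177  0.38469481  0.00194845]
wedge_nose [(array([0.872, 0.175, 0.002]), 0.88), (array([ 0.522, -0.259,  0.13 ]), 0.7)]
wedge_center [(array([ 0.452, -0.225,  0.139]), 0.71), (array([ 0.406, -0.07 ,  0.008]), 0.6)]
lamp [(array([ 0.552, -0.269, -0.   ]), 0.76), (array([0.614, 0.17 , 0.009]), 0.66), (array([0.524, 0.148, 0.014]), 0.43)]
plinth_edge [(array([ 0.601, -0.168,  0.015]), 0.73), (array([ 0.55 , -0.268,  0.01 ]), 0.66)]
pointer [(array([ 0.602, -0.172,  0.016]), 0.69)]
mark [(array([ 0.605, -0.168,  0.026]), 0.64), (array([0.522, 0.358, 0.013]), 0.57)]
wedge_nose [(array([0.628, 0.332, 0.007]), 0.73), (array([ 0.396, -0.144,  0.004]), 0.65), (array([ 0.522, -0.258,  0.13 ]), 0.6), (array([0.867, 0.172, 0.004]), 0.56)]
wedge_center [(array([ 0.41 , -0.076,  0.009]), 0.98), (array([0.834, 0.13 , 0.008]), 0.96), (array([ 0.455, -0.226,  0.138]), 0.95)]
lamp [(array([ 0.555, -0.268,  0.001]), 0.96)]
plinth_edge [(array([ 0.549, -0.27 ,  0.005]), 0.77)]
pointer [(array([ 0.602, -0.173,  0.021]), 0.89)]
mark [(array([ 0.6  , -0.168,  0.033]), 0.65)]
```

Request:
{"method": "arm_command", "body": {
  "steps": [
    [0, 0, -4, 0, 0, 0],
    [0, 0, -8, 0, 0, 0],
    [0, 0, -11, 0, 0, 0],
    [0, 0, -12, 0, 0, 0],
    [0, 0, -12.4, 0, 0, 0],
    [0, 0, -12.7, 0, 0, 0],
    [0, 0, -12.7, 0, 0, 0],
    [0, 0, -12.7, 0, 0, 0]
  ]
}}

```text
time_s: 16.23
tcp_pos: [0.4185, -0.214, 0.0139]
ee_rot: [[-0.924, 0.383, 0.003], [0.383, 0.924, -0.002], [-0.003, -0.001, -1.0]]
wrist_force: [-0.4, -0.3, -1.0]
gripper_width: 0.0436
gripper_force: 30.0
```

Run:
```python
from h import *
s=monitor.state();print(s["tcp_pos"],s["wrist_force"])
p=eyes.snapshot("side");q=eyes.snapshot("wrist")
cv2.imwrite("pics/g3.png",np.hstack([cv2.resize(q["img"],(400,250)),cv2.resize(p["img"][90:215,300:500],(400,250),interpolation=cv2.INTER_CUBIC)])[:,:,::-1])
```

```text
[ 0.418529   -0.21398491  0.01389782] [-0.39223392 -0.33477197 -1.04501036]
```

View pics/g3.png

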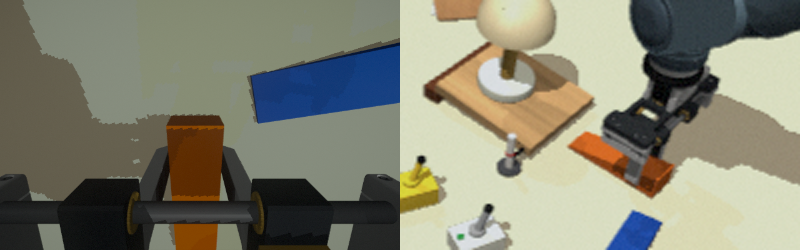

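The wedge is held level, nose towards the middle of the plinth's front edge and clear of the blue wedge. I'll lower the last millimetres and start sliding it in.

Request:
{"method": "arm_command", "body": {
  "steps": [
    [0, 0, -0.1, 0, 0, 0],
    [0, 0, -0.2, 0, 0, 0],
    [0, 0, -0.2, 0, 0, 0],
    [0, 0, -0.2, 0, 0, 0]
  ]
}}

```text
time_s: 16.67
tcp_pos: [0.4172, -0.2129, 0.0102]
ee_rot: [[-0.924, 0.383, 0.0], [0.383, 0.924, -0.0], [-0.0, -0.0, -1.0]]
wrist_force: [-0.1, -0.4, -0.3]
gripper_width: 0.044
gripper_force: 30.0
```

Request:
{"method": "arm_command", "body": {
  "steps": [
    [1.39, -0.57, 0, 0, 0, 0],
    [2.77, -1.15, 0, 0, 0, 0],
    [3.7, -1.53, 0, 0, 0, 0],
    [4.62, -1.92, 0, 0, 0, 0],
    [5.54, -2.3, 0, 0, 0, 0],
    [6.47, -2.68, 0, 0, 0, 0],
    [7.4, -3.06, 0, 0, 0, 0],
    [8.32, -3.45, 0, 0, 0, 0],
    [8.32, -3.45, 0, 0, 0, 0],
    [8.32, -3.45, 0, 0, 0, 0]
  ]
}}

```text
time_s: 17.5
tcp_pos: [0.5, -0.2471, 0.0099]
ee_rot: [[-0.924, 0.383, -0.001], [0.383, 0.924, 0.001], [0.002, 0.0, -1.0]]
wrist_force: [-2.4, 0.1, 0.6]
gripper_width: 0.0439
gripper_force: 30.0
```

```bash
cat > m.py <<'E'
from h import *
s=monitor.state();t=s["tcp_pos"];print(t,s["wrist_force"],"nose x",(t[0]-.5495)*.924-(t[1]+.2685)*.383+.116)
for n in ("side","top","side","top"):
 p=eyes.snapshot(n)
 for t in ["pointer","mark","plinth_edge","wedge_nose"]:
  print(n,t,[(np.round(d["at"],3),d["conf"]) for d in eyes.spot_point(p,t) if d["conf"]>.3 and d["at"][1]<-.1 and d["at"][0]>.45])
 if n=="side": save(p,"m.png",(320,130,420,205),6)
E
python3 m.py
```

```text
[ 0.49998745 -0.2470548   0.00985909] [-2.44999878  0.0970032   0.63738243] nose x 0.0620368951363473
side pointer [(array([ 0.601, -0.172,  0.022]), 0.81)]
side mark [(array([ 0.604, -0.169,  0.03 ]), 0.87), (array([ 0.602, -0.172,  0.026]), 0.73)]
side plinth_edge [(array([ 0.551, -0.27 ,  0.016]), 0.89)]
side wedge_nose []
top pointer [(array([ 0.602, -0.172,  0.026]), 0.71)]
top mark [(array([ 0.603, -0.165,  0.036]), 0.97)]
top plinth_edge [(array([ 0.548, -0.27 ,  0.016]), 0.77)]
top wedge_nose [(array([ 0.55 , -0.27 ,  0.016]), 0.68)]
side pointer [(array([ 0.603, -0.173,  0.022]), 0.57)]
side mark [(array([ 0.603, -0.167,  0.03 ]), 0.58)]
side plinth_edge []
side wedge_nose [(array([ 0.55 , -0.267,  0.017]), 0.71)]
top pointer [(array([ 0.6  , -0.173,  0.025]), 0.93)]
top mark [(array([ 0.603, -0.168,  0.034]), 0.91)]
top plinth_edge [(array([ 0.549, -0.269,  0.013]), 0.98)]
top wedge_nose []
```

Request:
{"method": "arm_command", "body": {
  "steps": [
    [0.9, -0.4, 0, 0, 0, 0],
    [1.8, -0.75, 0, 0, 0, 0],
    [2.6, -1.1, 0, 0, 0, 0],
    [2.96, -1.23, 0, 0, 0, 0],
    [2.96, -1.23, 0, 0, 0, 0],
    [2.96, -1.23, 0, 0, 0, 0]
  ]
}}

```text
time_s: 19.0
tcp_pos: [0.5307, -0.2602, 0.01]
ee_rot: [[-0.924, 0.383, 0.002], [0.383, 0.924, -0.001], [-0.003, -0.0, -1.0]]
wrist_force: [0.9, -0.8, -3.7]
gripper_width: 0.0435
gripper_force: 30.0
```

```bash
python3 m.py
```

```text
[ 0.53070665 -0.26015081  0.01004811] [ 0.8783051  -0.7791826  -3.67288684] nose x 0.09543720200716621
side pointer [(array([ 0.602, -0.172,  0.03 ]), 0.81)]
side mark [(array([ 0.602, -0.17 ,  0.028]), 0.83)]
side plinth_edge [(array([ 0.55 , -0.266,  0.023]), 0.94)]
side wedge_nose []
top pointer [(array([ 0.603, -0.171,  0.031]), 0.96)]
top mark [(array([ 0.598, -0.166,  0.035]), 0.89)]
top plinth_edge []
top wedge_nose []
side pointer [(array([ 0.601, -0.174,  0.033]), 0.73)]
side mark [(array([ 0.603, -0.168,  0.026]), 0.98)]
side plinth_edge [(array([ 0.549, -0.268,  0.024]), 0.74)]
side wedge_nose []
top pointer [(array([ 0.603, -0.171,  0.032]), 0.63)]
top mark [(array([ 0.602, -0.166,  0.036]), 0.64)]
top plinth_edge []
top wedge_nose []
```

View pics/m.png

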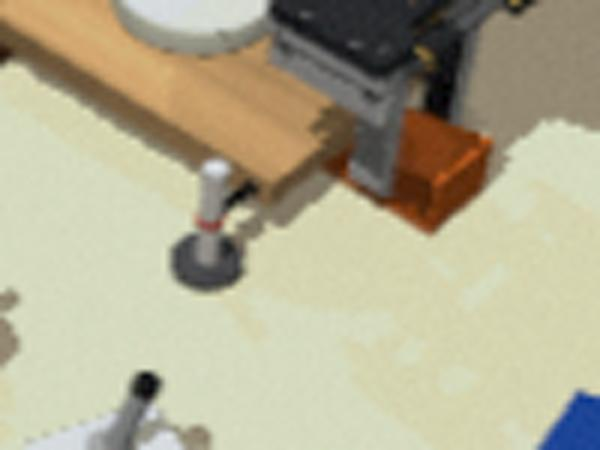

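Pointer and mark agree: the pointer reads about 31–32 mm, the plinth edge about 24 mm, and the wedge nose is about 95 mm in. I'll release and lift off.

Request:
{"method": "arm_command", "body": {
  "steps": [
    [0, 0, 0, 0, 0, 0],
    [0, 0, 0, 0, 0, 0],
    [0, 0, 0, 0, 0, 0],
    [0, 0, 0, 0, 0, 0],
    [0, 0, 2, 0, 0, 0],
    [0, 0, 5, 0, 0, 0],
    [0, 0, 9, 0, 0, 0],
    [-3, 1.2, 12, 0, 0, 0],
    [-6, 2.5, 12, 0, 0, 0],
    [-6, 2.5, 12, 0, 0, 0]
  ],
  "jaw": 6.2
}}

```text
time_s: 20.83
tcp_pos: [0.4666, -0.2324, 0.1307]
ee_rot: [[-0.924, 0.383, -0.001], [0.383, 0.924, 0.001], [0.001, 0.0, -1.0]]
wrist_force: [-0.9, 0.3, -0.9]
gripper_width: 0.062
gripper_force: 0.0
```

```bash
python3 m.py
python3 - <<'E'
from h import *
for n in ("side","top"):
 p=eyes.snapshot(n)
 for t in ["wedge_center","toggle_tip","switch_box"]:
  print(n,t,[(np.round(d["at"],3),round(d["conf"],2)) for d in eyes.spot_point(p,t) if d["conf"]>.3])
print(monitor.state()["ee_rot"].round(3),monitor.state()["time_s"])
E
```

```text
[ 0.46663763 -0.23236186  0.1306532 ] [-0.93894083  0.31312423 -0.90840357] nose x 0.025594258125535188
side pointer [(array([ 0.602, -0.17 ,  0.03 ]), 0.81)]
side mark [(array([ 0.605, -0.167,  0.029]), 0.95)]
side plinth_edge [(array([ 0.551, -0.267,  0.021]), 0.8)]
side wedge_nose []
top pointer [(array([ 0.603, -0.175,  0.033]), 0.59)]
top mark [(array([ 0.601, -0.167,  0.033]), 0.88)]
top plinth_edge [(array([ 0.552, -0.27 ,  0.022]), 0.82)]
top wedge_nose []
side pointer [(array([ 0.602, -0.171,  0.029]), 0.65)]
side mark [(array([ 0.604, -0.168,  0.03 ]), 0.73)]
side plinth_edge [(array([ 0.549, -0.272,  0.024]), 0.66)]
side wedge_nose [(array([ 0.563, -0.273,  0.014]), 0.72)]
top pointer [(array([ 0.601, -0.172,  0.033]), 0.96)]
top mark [(array([ 0.6  , -0.167,  0.034]), 0.88)]
top plinth_edge [(array([ 0.551, -0.268,  0.022]), 0.7)]
top wedge_nose []
side wedge_center [(array([ 0.407, -0.069,  0.011]), 0.91), (array([ 0.565, -0.273,  0.015]), 0.78), (array([0.837, 0.13 , 0.006]), 0.64)]
side toggle_tip [(array([ 0.586, -0.022,  0.069]), 0.57), (array([ 0.699, -0.066,  0.071]), 0.55)]
side switch_box [(array([ 0.596, -0.011,  0.001]), 0.94), (array([ 0.71 , -0.058, -0.001]), 0.75)]
top wedge_center [(array([0.837, 0.131, 0.007]), 0.89), (array([ 0.408, -0.08 ,  0.011]), 0.87), (array([ 0.567, -0.274,  0.007]), 0.7), (array([0.614, 0.167, 0.012]), 0.67)]
top toggle_tip [(array([ 0.59 , -0.017,  0.071]), 0.47)]
top switch_box [(array([ 0.715, -0.057, -0.   ]), 0.78), (array([ 0.599, -0.008, -0.001]), 0.59)]
[[-0.924  0.383  0.   ]
 [ 0.383  0.924 -0.   ]
 [-0.    -0.    -1.   ]] 22.2333
```

View pics/m.png

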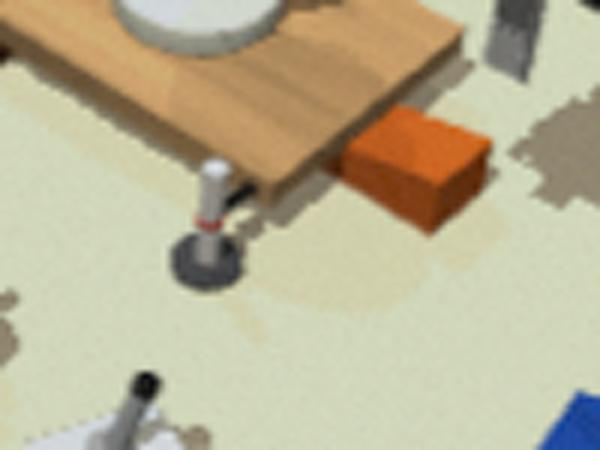

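The plinth stays level on the wedge after release: pointer at the band's height, wedge centre about 17 mm inside the edge. Next is the white switch: jaw shut, and push along the box's +x.

Request:
{"method": "arm_command", "body": {
  "steps": [
    [8.7, 17.8, 0, 0, 0, -0.35],
    [8.7, 17.8, 0, 0, 0, -0.35],
    [8.7, 17.8, 0, 0, 0, -0.35],
    [8.7, 17.8, 0, 0, 0, -0.35],
    [8.7, 17.8, 0, 0, 0, -0.35],
    [8.7, 17.8, 0, 0, 0, -0.35],
    [8.7, 17.8, 0, 0, 0, -0.35],
    [8.7, 17.8, 0, 0, 0, -0.35],
    [8.7, 17.8, 0, 0, 0, -0.35]
  ],
  "jaw": 0
}}

```text
time_s: 22.98
tcp_pos: [0.5565, -0.0577, 0.13]
ee_rot: [[-0.736, 0.677, -0.0], [0.677, 0.736, -0.0], [0.0, -0.0, -1.0]]
wrist_force: [-1.0, -0.1, 0.7]
gripper_width: 0.006
gripper_force: 0.0
```

Request:
{"method": "arm_command", "body": {
  "steps": [
    [0, 0, -3, 0, 0, 0],
    [0, 0, -6, 0, 0, 0],
    [0, 0, -6.7, 0, 0, 0],
    [0, 0, -6.7, 0, 0, 0],
    [0, 0, -6.7, 0, 0, 0]
  ]
}}

```text
time_s: 23.4
tcp_pos: [0.557, -0.0576, 0.0636]
ee_rot: [[-0.736, 0.677, 0.0], [0.677, 0.736, -0.0], [-0.0, 0.0, -1.0]]
wrist_force: [0.7, 1.0, 2.5]
gripper_width: 0.0007
gripper_force: 0.0
```

Request:
{"method": "arm_command", "body": {
  "steps": [
    [0.7, 0.75, 0, 0, 0, 0],
    [1.4, 1.5, 0, 0, 0, 0],
    [2.0, 2.15, 0, 0, 0, 0],
    [2.5, 2.7, 0, 0, 0, 0],
    [3, 3.2, 0, 0, 0, 0],
    [3.5, 3.75, 0, 0, 0, 0],
    [3.8, 4.1, 0, 0, 0, 0],
    [3.8, 4.1, 0, 0, 0, 0],
    [3.8, 4.1, 0, 0, 0, 0]
  ]
}}

```text
time_s: 24.15
tcp_pos: [0.5949, -0.0153, 0.0628]
ee_rot: [[-0.737, 0.676, -0.0], [0.676, 0.737, 0.0], [0.0, -0.0, -1.0]]
wrist_force: [-0.9, -0.5, -0.3]
gripper_width: 0.0003
gripper_force: 0.0
```

Request:
{"method": "arm_command", "body": {
  "steps": [
    [-2, -2.2, 0, 0, 0, 0],
    [-4, -4.3, 0, 0, 0, 0],
    [-6, -5, 4, 0, 0, 0],
    [-10, -5, 8, 0, 0, 0],
    [-13, -5, 12, 0, 0, 0],
    [-13, -5, 14, 0, 0, 0],
    [-13, -5, 14, 0, 0, 0],
    [-13, -5, 14, 0, 0, 0]
  ]
}}

```text
time_s: 24.82
tcp_pos: [0.4658, -0.0665, 0.2061]
ee_rot: [[-0.736, 0.677, 0.006], [0.677, 0.736, -0.003], [-0.006, 0.002, -1.0]]
wrist_force: [-0.2, -0.0, 0.2]
gripper_width: 0.0002
gripper_force: 0.0
```

```bash
python3 m.py
python3 - <<'E'
from h import *
s=monitor.state();print(s["time_s"],s["tcp_pos"])
for n in ("side","top"):
 p=eyes.snapshot(n)
 for t in ["wedge_center","toggle_tip","switch_box","bowl","coin_box","key_ring","thimble"]:
  print(n,t,[(np.round(d["at"],3),round(d["conf"],2)) for d in eyes.spot_point(p,t) if d["conf"]>.3])
 if n=="side": save(p,"end.png",(200,120,440,300),3)
E
```

```text
[ 0.46584706 -0.06647138  0.20612817] [-0.17551364 -0.0332119   0.17257648] nose x -0.038672277870161684
side pointer []
side mark [(array([ 0.604, -0.17 ,  0.03 ]), 0.95)]
side plinth_edge [(array([ 0.55 , -0.268,  0.022]), 0.63)]
side wedge_nose []
top pointer [(array([ 0.605, -0.174,  0.034]), 0.63)]
top mark [(array([ 0.602, -0.168,  0.032]), 0.94)]
top plinth_edge []
top wedge_nose []
side pointer [(array([ 0.604, -0.17 ,  0.029]), 0.7)]
side mark [(array([ 0.604, -0.169,  0.027]), 0.78)]
side plinth_edge [(array([ 0.548, -0.268,  0.025]), 0.78)]
side wedge_nose []
top pointer []
top mark [(array([ 0.602, -0.167,  0.033]), 0.93)]
top plinth_edge [(array([ 0.549, -0.268,  0.02 ]), 0.68)]
top wedge_nose []
25.8167 [ 0.46498318 -0.06564497  0.20313643]
side wedge_center [(array([ 0.406, -0.07 ,  0.01 ]), 0.95), (array([0.838, 0.13 , 0.008]), 0.67), (array([ 0.564, -0.272,  0.014]), 0.61)]
side toggle_tip [(array([ 0.698, -0.067,  0.071]), 0.54), (array([0.607, 0.002, 0.07 ]), 0.43)]
side switch_box [(array([ 0.595, -0.012,  0.   ]), 0.73), (array([ 0.712, -0.056, -0.   ]), 0.6)]
side bowl [(array([0.521, 0.356, 0.013]), 0.96), (array([ 0.567, -0.274,  0.013]), 0.7)]
side coin_box [(array([0.526, 0.145, 0.01 ]), 0.95)]
side key_ring [(array([0.63 , 0.334, 0.012]), 0.64)]
side thimble [(array([0.614, 0.17 , 0.008]), 0.56)]
top wedge_center [(array([ 0.565, -0.274,  0.01 ]), 0.91), (array([0.838, 0.127, 0.007]), 0.66), (array([ 0.41 , -0.08 ,  0.012]), 0.59)]
top toggle_tip [(array([0.61 , 0.006, 0.07 ]), 0.37)]
top switch_box [(array([ 0.601, -0.007, -0.001]), 0.85)]
top bowl [(array([0.522, 0.356, 0.01 ]), 0.56)]
top coin_box [(array([0.526, 0.153, 0.011]), 0.81)]
top key_ring [(array([0.626, 0.332, 0.005]), 0.67), (array([ 0.548, -0.265,  0.021]), 0.38)]
top thimble [(array([0.612, 0.165, 0.012]), 0.49)]
```

View pics/end.png

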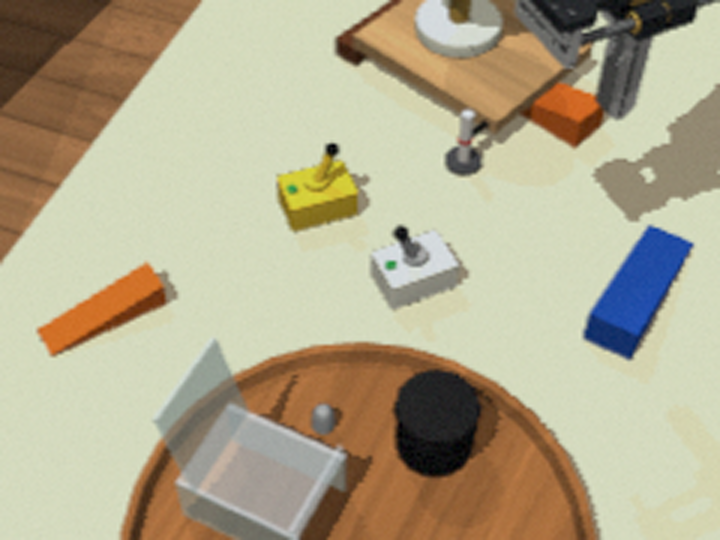

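The white switch now leans to its green dot (tip at about (0.608, 0.004)). The plinth is held level, the tray's things haven't moved, and the robot is clear of everything. Handing in.

```bash
python3 -c "
from station import arm;print(arm.finish_job())"
```

```text
the job is handed in; nothing more can be done
None
```

I handed the job in at about 26 s; no verdict came back. By my last camera readings, the wedge sits about 92 mm under the plinth with the pointer about level with the red mark (within roughly 1 mm), the white switch leans to its green dot, and the tray's other things haven't moved; early on, a finger pressed on the wedge with about 42 N while I positioned the first grasp.

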